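# Raise a V-rest tower on a spacer plate

## Task

Raise the white V-rest tower on the gauge plate by putting the thin, solid-bladed spacer (not the thick forked one) under it. Tip the tower back by its grip bar, on its rear bottom edge and without lifting that edge off the plate or shifting it, until it leans by itself on the rubber rail behind; let go, slide the spacer squarely and centrally under its front until the blade reaches nearly to the rear edge, then take the bar again and let the tower down gently so that it stands upright, flat on the blade. Leave everything else where it is.

Things in the scene. Friction and masses are not known exactly. Their poses are not given: they have to be found in the camera images.
- tower: loose V-rest tower: white plinth 60 deep (x), 100 wide (y), 112 mm high, 0.6-0.95 kg; on top two aluminium V jaws (14 mm thick at y=+-43, up to 173 mm high) with a dark grip bar between. Origin: centre of its underside; x from front (grey panel, robot side) to rear, z up. Centre of mass about 82 mm up: it balances at 20 deg of lean and falls back beyond
- tower_grip (a point): centre of the tower's grip bar, 140 mm above its underside, midway front to back; axes as the tower. The bar is 16 x 16 mm and runs 72 mm along y between the jaws; 20 mm free below it, nothing in front of or behind it
- tower_rear (a point): middle of the tower's rear bottom edge (its x = +30 mm), on which it is tipped; axes as the tower. Behind it, along the plate's y, is the rail: a level bar 30 mm thick in rubber, axis 83 mm above the bench, on two posts 152 mm apart. Its feet are slotted, its distance not told: the tower meets it at a lean of 24 to 36 deg (feel or see it) and then stays there by itself
- plate: fixed aluminium gauge plate 250 (x) x 300 (y) x 8 mm; origin at the centre of its underside, top face 8 mm up. The tower stands at its middle, its x within 3 deg of the plate's. Steel posts, 130 mm high, stand 118 mm to either side of the middle, with toggle clamps 105 mm high behind them
- spacer_grip (a point): centre of the thin spacer's finger grip, an upright black fin 30 long (x), 12 thick (y), 38 high mm; 24 mm above the spacer's underside. x points from fin to blade. Spacer: loose, steel, 0.25 kg, 5 mm thick, solid blade 70 long x 80 wide mm on a 30 mm wide tongue; from this point the blade's trailing edge is 29 mm and its leading edge 99 mm along x
- spacer_edge (a point): middle of the leading edge of the spacer's blade, on its underside; axes as spacer_grip
- fork: the other spacer, not wanted: 12 mm thick, forked blade of two tines, same kind of fin; origin on the underside below the middle of its blade; lies on the bench on the other side of the plate
- tube: black bent tube part with flanged ends, 185 mm long, lying on the bench; bystander
- scanner: black hand scanner lying on the bench, about 150 mm; bystander
- vblock: small dark steel V-block 50 x 36 x 34 mm, loose on the plate's front left corner; bystander
- ringgauge: steel ring gauge, 64 mm across, 16 mm high, loose on the plate's front right corner; bystander
Mind the look-alikes: they are no part of the job. Leave any brown or pink look-alike of the part that bears spacer_grip alone.

How it is judged:
By the outcome, as a careful person would: the job done as asked, in the order asked, and still so for the second after the job is handed in, with the robot touching nothing.
It also fails if it takes over 72 s, if anything falls off the work surface, if the arm or the gripper's body presses on something with over 40 N, if the wrist force passes 120 N, or if a joint passes its speed limit or range.

## Robot

A 6-joint arm with a two-finger parallel gripper is mounted at the origin on the work surface. World frame = base frame: x ahead of the robot, y to its left, z up, the work surface at z = 0. Lengths are in m, angles in rad, forces in N, time in s.
With the tool pointing down it reaches from about 0.35 to 0.775 m from the base axis. Payload 7.3 kg.
Tool frame: the origin (TCP) lies between the finger pads; the fingertips stand 8 mm ahead of it and the grasp point (between the pads) lies 11 mm behind it (robot.nose_length is the distance from the TCP to the fingertips, in m); z points along the fingers, y is the line along which they close (so a half turn about z gives the same grasp; the last joint's range is limited). The gripper opens to 92 mm and grips with 3 to 60 N. Pads are 19 mm wide; open, the fingers measure 130 mm over their backs; the gripper's body (75 mm by 190 mm) begins 47 mm behind the grasp point.
Start: joints at [-1.326, 0.342, 1.524, -0, 1.275, -0.146], TCP at [0.2, -0.485, 0.235] pointing down, gripper open.
Joint ranges: [-2.53, 2.53], [-0.77, 2.02], [0.04, 2.7], [-1, 4.14], [0.28, 2.66], [-3.11, 3.11]. Speed limits (rad/s): [2.57, 2.57, 3.14, 3.14, 3.14, 3.14].

## Interface

Orientations are given as [roll, pitch, yaw] about the fixed x, y, z axes, in that order (R = Rz(yaw) Ry(pitch) Rx(roll)).
In Python, from cell import robot gives the robot as it stands. The module is installed in compiled form; this text tells all that it offers.
- The arm moves only by the shell command python3 -m jog 'ROWS' [FORCE]. ROWS is JSON, a list that holds one entry, the list of rows, each a list of 5 numbers: the gripper's target within -1 to 1 (fully open at 1, half-way at 0, shut at -1), then the shift along the tool's x, y, z in m, then the turn about the tool's z in rad. A call has 1 to 5 rows; each row is the pose to reach, as a shift and turn from the pose commanded when the call began, along the tool's axes at that moment; what a row does not reach only later rows make up. A row lasts 1/12 s, in which the tool goes at most 41.7 mm and 7.16 degrees, less where a joint would pass 70% of its speed; a pose out of reach is approached as far as the arm can. A call with a gripper value outside its range is refused whole. The fingers move at their own pace and stop on an object; FORCE is the grip in N (left out, the last holds). Time passes only in rows, so rows that repeat a pose let the fingers close. It gives the time, the measured TCP pose, the force, the opening and the grip force at its end, in the units of the state.
- robot.observe(): the state, without advancing time (a new reading comes with each control period).
- robot.read_camera(name): name is "side" or "top"; returns the picture (400x640x3 uint8, red, green, blue); there is no depth.
- robot.camera_model(name): a dict with "camera_matrix" (3x3 intrinsics, pixels), "dist_coeffs" ([k1, k2, p1, p2, k3] as OpenCV has them; the pictures are not rectified), "position" and "attitude" of the camera in the world. Camera axes: x right, y down, z forward; pixel columns grow to the right and rows downward; lengths in m; the calibration is good to about 2 mm. A picture is of the moment at which its call begins. camera_model takes no time and is no camera call.
- robot.hand_in(): hands the job in; it is judged then, once.
The state is a dict: "time": time; "qpos": joint angles; "qvel": joint speeds; "joint_efforts": joint torques, N m; "tool_pos": TCP position; "tool_rot": TCP orientation; "contact_force": force on the tool from outside, world axes, zero at the start; "torque": the same for the moment, N m; "opening": finger opening in m; "grip_force": force on a finger pad.
Only numpy, scipy, OpenCV 4.12 (cv2) and the standard library are available. Lean on these libraries where they do the work, as an engineer would, in place of code of your own. Each camera call takes 0.05 s, during which the arm holds its last target. There are 200 camera calls.

## Working session

There is one attempt and no reset: what is moved stays moved. The work goes in short steps, Python scripts to look and compute and a shell command to move; the robot and the scene stay as the last step left them, time stands still between calls to the robot, and variables do not carry over. Pictures are saved under pics/ and viewed, at most 10 in all, crops included, and the job is handed in when it is done.

```bash
mkdir -p pics
python3 - <<'E'
from cell import robot
import cv2,json
for n in("side","top"):
    im=robot.read_camera(n); cv2.imwrite(f"pics/{n}0.png",im[:,:,::-1])
    m=robot.camera_model(n); print(n,m)
print(robot.observe())
E
```

```text
side {'camera_matrix': array([[507.80189467,   0.        , 321.84138915],
       [  0.        , 507.80189467, 193.32814887],
       [  0.        ,   0.        ,   1.        ]]), 'dist_coeffs': array([0.04701565, 0.        , 0.        , 0.        , 0.        ]), 'position': array([-0.00325407,  1.06738246,  0.75283733]), 'attitude': array([-2.0977055 ,  0.01925429, -2.70865215])}
top {'camera_matrix': array([[444.62788394,   0.        , 319.0924299 ],
       [  0.        , 444.62788394, 203.2250909 ],
       [  0.        ,   0.        ,   1.        ]]), 'dist_coeffs': array([0.00408075, 0.        , 0.        , 0.        , 0.        ]), 'position': array([0.40645853, 0.06435968, 1.26625151]), 'attitude': array([-3.07057952, -0.0096332 , -1.58910572])}
{'time': 0.1, 'qpos': array([-1.32595739e+00,  3.42650996e-01,  1.52488412e+00, -1.10918240e-05,
        1.27540970e+00, -1.45988191e-01]), 'qvel': array([-0.00030277, -0.00043084, -0.00178292,  0.00093349, -0.0016645 ,
       -0.00196886]), 'joint_efforts': array([ 1.77340215e-03, -4.32004988e+01, -2.44694370e+01,  7.18510081e-02,
        5.26590343e-02, -3.87635941e-05]), 'tool_pos': array([ 0.19994072, -0.48507021,  0.23412856]), 'tool_rot': array([-3.14025333e+00, -1.86205197e-04,  3.90830244e-01]), 'contact_force': array([-0.39096777, -0.6781848 , -0.28805012]), 'torque': array([-0.03036107,  0.01100111, -0.02141575]), 'grip_force': 0.0, 'opening': 0.09157880342412518}
```

View pics/side0.png

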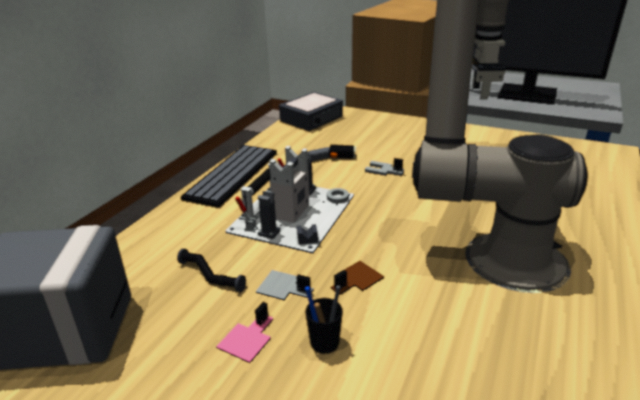

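View pics/top0.png

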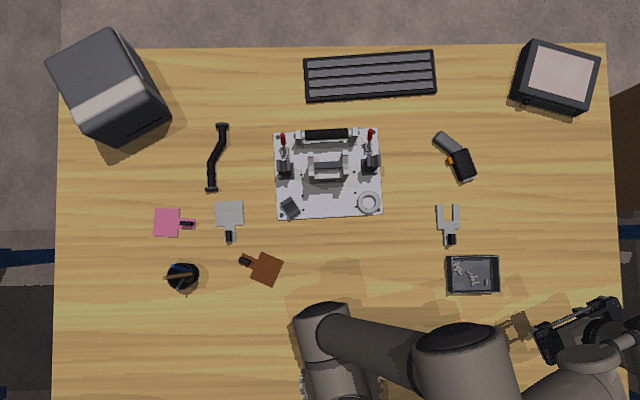

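Candidates for the thin spacer (top view): grey blade (229,214), which is the one wanted; brown (265,268); pink (167,222); and the thick fork (447,215). I'll take close crops to check the choice and pick points.

```bash
cat > h.py <<'E'
import numpy as np,cv2
from scipy.spatial.transform import Rotation as R
from cell import robot
M={n:robot.camera_model(n) for n in("side","top")}
def ray(n,p):
    m=M[n];u=cv2.undistortPoints(np.array([[p]],float),m["camera_matrix"],m["dist_coeffs"])[0,0]
    d=R.from_euler("xyz",m["attitude"]).as_matrix()@[u[0],u[1],1];return m["position"],d
def at(n,p,z):
    o,d=ray(n,p);return o+d*(z-o[2])/d[2]
def tri(ps,pt):
    o1,d1=ray("side",ps);o2,d2=ray("top",pt)
    s=np.linalg.lstsq(np.c_[d1,-d2],o2-o1,rcond=None)[0];a=o1+s[0]*d1;b=o2+s[1]*d2
    return (a+b)/2,np.linalg.norm(a-b)
def proj(n,P):
    m=M[n];Rw=R.from_euler("xyz",m["attitude"]).as_matrix().T
    return cv2.projectPoints(np.atleast_2d(P).astype(float),cv2.Rodrigues(Rw)[0],-Rw@m["position"],m["camera_matrix"],m["dist_coeffs"])[0][:,0]
def crop(im,x,y,w,h,s):
    c=cv2.resize(im[y:y+h,x:x+w],None,fx=s,fy=s,interpolation=cv2.INTER_CUBIC)
    for i in range(0,w,10):
        cv2.line(c,(i*s,0),(i*s,8 if i%50 else 16),(0,0,255),1)
        if i%20==0:cv2.putText(c,str(x+i),(i*s,28),0,.35,(0,0,255),1)
    for j in range(0,h,10):
        cv2.line(c,(0,j*s),(8,j*s),(0,0,255),1)
        if j%20==0:cv2.putText(c,str(y+j),(10,j*s+4),0,.35,(0,0,255),1)
    return c
E
python3 - <<'E'
from h import *
t=cv2.imread("pics/top0.png");s=cv2.imread("pics/side0.png")
cv2.imwrite("pics/c1.png",crop(t,205,125,190,125,4)[:500])
a=crop(s,220,140,140,110,5);b=crop(s,250,260,70,50,5)
cv2.imwrite("pics/c2.png",crop(s,220,145,155,115,5)[:575])
cv2.imwrite("pics/c3.png",np.hstack([crop(s,250,265,60,40,7),crop(t,210,195,40,40,7)]))
E
```

```text
(no output)
```

View pics/c1.png

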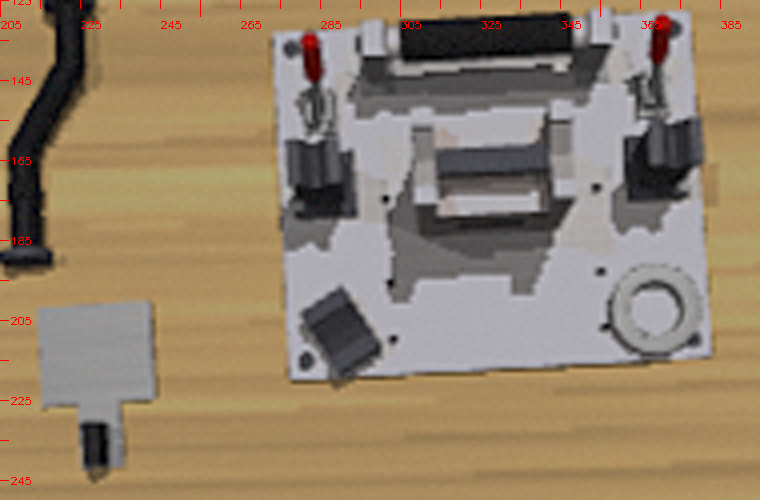

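View pics/c2.png

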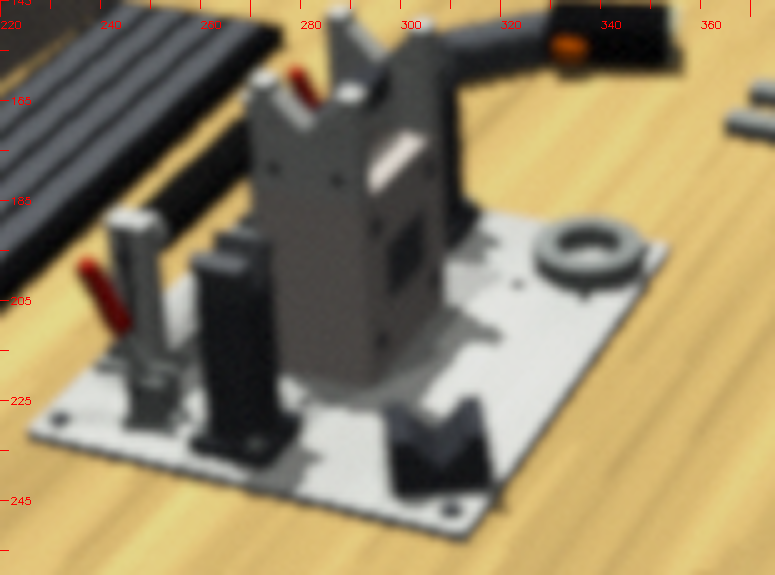

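View pics/c3.png

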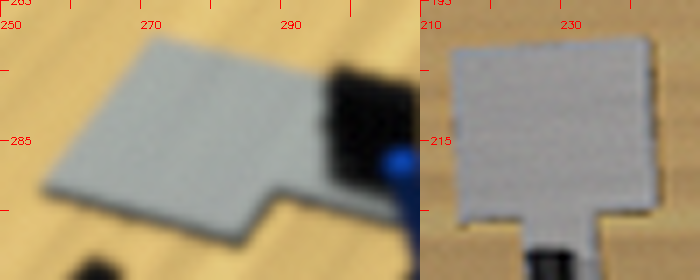

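Crops: the grey solid blade (229,214) with black fin (228,236) is the thin spacer. The tower's bar is at about (328,164), with the rail behind it at (327,134).

Run:
```python
from h import *
np.set_printoptions(precision=4,suppress=True)
pc=[at("top",p,.008) for p in[(273.5,133.8),(377.5,128),(383,213.8),(277.5,220.3)]] # rearL rearR frontR frontL
c=np.mean(pc,0);ax=(pc[0]+pc[1]-pc[2]-pc[3])/2;print("plate",c,np.degrees(np.arctan2(ax[1],ax[0])),np.linalg.norm(ax),np.linalg.norm(pc[0]-pc[1]))
ay=(pc[0]+pc[3]-pc[1]-pc[2])/2;print(" from y",np.degrees(np.arctan2(-ay[0],ay[1])))
ps=[at("side",p,.008) for p in[(225.5,232),(312.5,252.5),(354,194)]];print("side plate corners rearL frontL frontR",*ps); print(*pc)
b=[at("top",p,.005) for p in[(214.5,202.2),(242.8,200.2),(243.9,224.7),(215.7,226.8)]]
ax=(b[0]+b[1]-b[2]-b[3])/2;ay=(b[0]+b[3]-b[1]-b[2])/2
print("blade",np.mean(b,0),np.degrees(np.arctan2(ax[1],ax[0])),np.degrees(np.arctan2(-ay[0],ay[1])),np.linalg.norm(ax),np.linalg.norm(ay))
bs=[at("side",(250+x/7,265+y/7),.005) for x,y in[(43,186),(240,236),(275,187),(150,40)]];print("side blade rearL frontL notch rearR",*bs);print(*b)
for q in [((250+x/7,265+y/7),t) for (x,y),t in zip([(43,186),(240,236),(150,40)],[(214.5,202.2),(215.7,226.8),(242.8,200.2)])]: print("tri",*tri(*q))
bar=[at("top",(205+x/4,125+y/4),.156) for x,y in[(437,172),(549,165),(437,150),(550,143)]]
print("bar",np.mean(bar,0),*bar); d=bar[0]+bar[2]-bar[1]-bar[3];print(np.degrees(np.arctan2(-d[0],d[1])))
print("tower bottom side",at("side",(294,222.3),.008),at("side",(308.3,206),.008),at("side",(276,219),.008))
# jaw tops side (220+x/5,145+y/5)
print("jaw tri L rear", *tri((220+265/5,145+78/5),(205+424/4,125+130/4)))
print("jaw tri L front", *tri((220+350/5,145+92/5),(205+427/4,125+200/4)))
print("rail ends", at("top",(205+400/4,125+37/4),.09),at("top",(205+575/4,125+30/4),.09))
```

```text
plate [0.5797 0.0238 0.008 ] 2.0075757855396374 0.24770575414709947 0.29910185842989073
 from y 2.4073041470395693
side plate corners rearL frontL frontR [0.6936 0.1892 0.008 ] [0.4479 0.1795 0.008 ] [ 0.4593 -0.1218  0.008 ]
[0.6975 0.1776 0.008 ] [ 0.7095 -0.1213  0.008 ] [ 0.4625 -0.1301  0.008 ] [0.4494 0.169  0.008 ]
blade [0.4714 0.3057 0.005 ] 2.4444590578368732 3.1425505301890615 0.06974603303317804 0.07999248643972665
side blade rearL frontL notch rearR [0.5021 0.3533 0.005 ] [0.4341 0.3488 0.005 ] [0.4347 0.3246 0.005 ] [0.5071 0.2769 0.005 ]
[0.5041 0.3472 0.005 ] [0.5084 0.2671 0.005 ] [0.4388 0.2644 0.005 ] [0.4343 0.344  0.005 ]
tri [0.5049 0.3485 0.0002] 0.0009190388588474697
tri [0.4352 0.3452 0.0015] 0.0018807873378675075
tri [ 0.5104  0.2689 -0.002 ] 0.003195474580411753
bar [0.5829 0.0272 0.156 ] [0.5743 0.0628 0.156 ] [ 0.5776 -0.0078  0.156 ] [0.5883 0.0625 0.156 ] [ 0.5916 -0.0088  0.156 ]
2.628080248114518
tower bottom side [0.551  0.0791 0.008 ] [ 0.5523 -0.0102  0.008 ] [0.6031 0.0838 0.008 ]
jaw tri L rear [0.601  0.0722 0.1779] 0.008196233086779635
jaw tri L front [0.5556 0.0702 0.1781] 0.004164760513514405
rail ends [0.6759 0.0859 0.09  ] [ 0.6788 -0.0316  0.09  ]
```

```bash
r='[-0.1,0.137,-0.082,0,0]'; 
python3 -m jog '[[[0,0.137,-0.082,0,0],[0,0.137,-0.082,0,0],[0,0.137,-0.082,0,0],[0,0.137,-0.082,0,0]]]' 5
python3 -m jog '[[[0,0.137,-0.082,0,0],[0,0.137,-0.082,0,0],[0,0.137,-0.082,0,0],[0,0.137,-0.082,0,0]]]'
python3 -m jog '[[[-0.1,0.137,-0.082,0,0],[-0.1,0.137,-0.082,0,0],[-0.1,0.137,-0.082,0,0],[-0.1,0.137,-0.082,0,0]]]'
python3 -m jog '[[[-0.1,0.137,-0.082,0,0.6],[-0.1,0.137,-0.082,0,0.6],[-0.1,0.137,-0.082,0,0.6],[-0.1,0.137,-0.082,0,0.6],[-0.1,0.137,-0.082,0,0.6]]]'
```

```text
time: 0.43
tool_pos: [0.2962, -0.3551, 0.2343]
tool_rot: [-3.14, -0.0, 0.39]
contact_force: [0.0, -0.1, 0.0]
opening: 0.0699
grip_force: 0.0
time: 0.77
tool_pos: [0.3918, -0.227, 0.2346]
tool_rot: [-3.141, -0.0, 0.391]
contact_force: [0.7, -0.1, -0.4]
opening: 0.0469
grip_force: 0.0
time: 1.1
tool_pos: [0.4873, -0.0988, 0.2345]
tool_rot: [-3.141, 0.0, 0.392]
contact_force: [1.0, -0.7, -0.5]
opening: 0.0416
grip_force: 0.0
time: 1.52
tool_pos: [0.5841, 0.0318, 0.2338]
tool_rot: [-3.139, -0.0, -0.202]
contact_force: [-1.0, -0.6, 0.6]
opening: 0.0413
grip_force: 0.0
```

```bash
python3 -m jog '[[[-0.1,0,0,0,-0.61],[-0.1,0,0,0,-0.61],[-0.1,0,0,0,-0.61],[-0.1,0,0,0,-0.61],[-0.1,0,0,0,-0.61]]]'>/dev/null
python3 -m jog '[[[-0.1,0,0,0,-0.61],[-0.1,0,0,0,-0.61],[-0.1,0,0,0,-0.61],[-0.1,0,0,0,-0.61],[-0.1,0,0,0,-0.61]]]' >/dev/null
python3 -m jog '[[[-0.1,0,0,0,-0.61],[-0.1,0,0,0,-0.61],[-0.1,0,0,0,-0.61],[-0.1,0,0,0,-0.61],[-0.1,0,0,0,-0.61]]]'
```

```text
time: 2.77
tool_pos: [0.5815, 0.0266, 0.2342]
tool_rot: [-3.14, -0.0, 1.636]
contact_force: [-0.1, -0.0, -0.1]
opening: 0.0415
grip_force: 0.0
```

```bash
python3 -m jog '[[[-0.1,0,0.0015,0.03,0.02],[-0.1,0,0.0015,0.06,0.02],[-0.1,0,0.0015,0.075,0.02],[-0.1,0,0.0015,0.087,0.02],[-0.1,0,0.0015,0.087,0.02]]]' 3
python3 -m jog '[[[-0.5,0,0,0,0],[-0.5,0,0,0,0],[-0.52,0,0,0,0],[-0.52,0,0,0,0]]]'
python3 -m jog '[[[-0.54,0,0,0,0],[-0.54,0,0,0,0],[-0.54,0,0,0,0]]]'
```

```text
time: 3.18
tool_pos: [0.5813, 0.0268, 0.1444]
tool_rot: [-3.135, -0.001, 1.61]
contact_force: [-1.1, -0.7, 0.3]
opening: 0.041
grip_force: 0.0
time: 3.52
tool_pos: [0.5838, 0.0267, 0.1488]
tool_rot: [3.14, 0.0, 1.61]
contact_force: [0.2, -0.2, -0.1]
opening: 0.023
grip_force: 0.0
time: 3.77
tool_pos: [0.5833, 0.0267, 0.148]
tool_rot: [3.141, 0.0, 1.61]
contact_force: [-0.3, 1.4, 0.2]
opening: 0.0213
grip_force: 0.0
```

```bash
python3 -m jog '[[[-0.58,0,0,0,0],[-0.58,0,0,0,0],[-0.58,0,0,0,0]]]'
python3 -m jog '[[[-0.61,0,0,0,0],[-0.61,0,0,0,0],[-0.61,0,0,0,0]]]'
python3 -m jog '[[[-0.7,0,0,0,0],[-0.7,0,0,0,0],[-0.7,0,0,0,0]]]'
python3 - <<'E'
from h import *
im=robot.read_camera("side")[:,:,::-1];cv2.imwrite("pics/c4.png",crop(im,200,90,180,160,4)[:600])
E
```

```text
time: 4.02
tool_pos: [0.5832, 0.0267, 0.1477]
tool_rot: [-3.142, 0.0, 1.61]
contact_force: [0.6, 0.3, 0.4]
opening: 0.0191
grip_force: 0.0
time: 4.27
tool_pos: [0.5835, 0.0267, 0.1477]
tool_rot: [3.141, 0.0, 1.61]
contact_force: [1.4, 0.2, -0.7]
opening: 0.0179
grip_force: 0.7
time: 4.52
tool_pos: [0.5836, 0.0267, 0.1479]
tool_rot: [3.141, 0.0, 1.61]
contact_force: [1.0, 0.6, -0.0]
opening: 0.0161
grip_force: 3.0
```

View pics/c4.png

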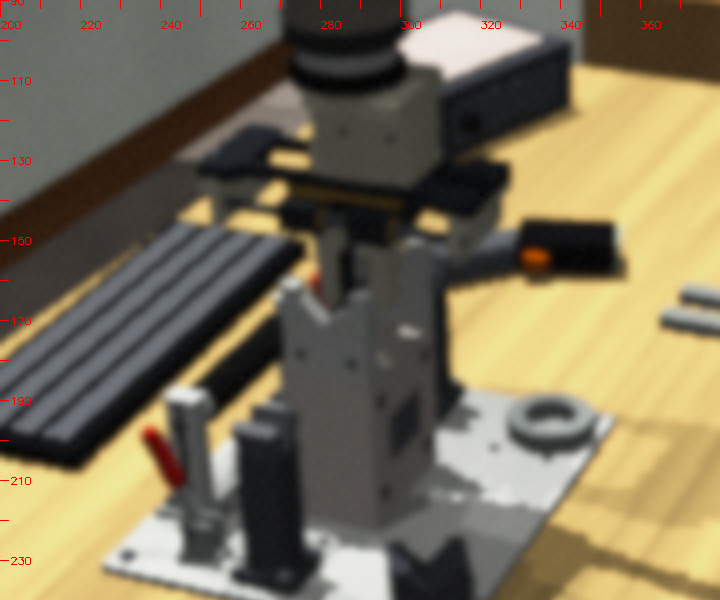

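Gripped: the bar centre is at about x=.584 and the rear edge at about .6145. From the rail pixel, contact should come near 31° of lean. I'll tip with a loose cage that widens as the square bar turns.

```bash
python3 -m jog '[[[-0.6,0,0.001,0,0],[-0.6,0,0.001,0,0],[-0.6,0,0.001,0,0]]]' 5
python3 -m jog '[[[-0.6,0,0.0025,-0.0005,0],[-0.6,0,0.005,-0.001,0],[-0.6,0,0.0075,-0.0014,0],[-0.59,0,0.010,-0.0017,0],[-0.59,0,0.0125,-0.002,0]]]'
python3 -m jog '[[[-0.585,0,0.0025,-0.0003,0],[-0.58,0,0.005,-0.0006,0],[-0.575,0,0.0075,-0.0008,0],[-0.57,0,0.010,-0.001,0],[-0.565,0,0.0125,-0.001,0]]]'
python3 -m jog '[[[-0.56,0,0.0025,0,0],[-0.555,0,0.005,0,0],[-0.55,0,0.0075,0,0],[-0.545,0,0.010,0,0],[-0.54,0,0.0125,0,0]]]'
python3 -m jog '[[[-0.54,0,0,0,0]]]'
```

```text
time: 4.82
tool_pos: [0.5838, 0.0267, 0.1475]
tool_rot: [-3.14, 0.0, 1.61]
contact_force: [-0.2, 0.9, -0.0]
opening: 0.0183
grip_force: 0.0
time: 5.23
tool_pos: [0.5969, 0.0272, 0.1498]
tool_rot: [-3.141, 0.0, 1.61]
contact_force: [-2.4, -0.5, 1.5]
opening: 0.019
grip_force: 0.9
time: 5.65
tool_pos: [0.6096, 0.0277, 0.1507]
tool_rot: [3.141, 0.0, 1.61]
contact_force: [-0.9, -0.4, -0.0]
opening: 0.02
grip_force: 0.6
time: 6.07
tool_pos: [0.6221, 0.0282, 0.1507]
tool_rot: [3.141, 0.0, 1.61]
contact_force: [-0.1, -0.6, 1.1]
opening: 0.0214
grip_force: 0.3
time: 6.15
tool_pos: [0.6224, 0.0282, 0.1507]
tool_rot: [3.141, 0.0, 1.61]
contact_force: [-1.8, 0.8, -0.2]
opening: 0.0212
grip_force: 0.8
```

```bash
python3 -m jog '[[[-0.535,0,0.0025,0.0003,0],[-0.53,0,0.005,0.0006,0],[-0.525,0,0.0075,0.0009,0],[-0.52,0,0.010,0.0012,0],[-0.52,0,0.0125,0.0014,0]]]'
python3 -m jog '[[[-0.515,0,0.0025,0.0004,0],[-0.51,0,0.005,0.0008,0],[-0.505,0,0.0075,0.0012,0],[-0.505,0,0.010,0.0017,0],[-0.505,0,0.0125,0.0022,0]]]'
python3 -m jog '[[[-0.5,0,0.002,0.0005,0],[-0.5,0,0.004,0.001,0],[-0.495,0,0.006,0.0016,0],[-0.49,0,0.008,0.0022,0],[-0.49,0,0.010,0.0028,0]]]'
python3 -m jog '[[[-0.49,0,0,0,0],[-0.49,0,0,0,0]]]'
```

```text
time: 6.57
tool_pos: [0.6345, 0.0287, 0.1492]
tool_rot: [3.141, 0.0, 1.61]
contact_force: [-0.2, 0.5, 1.8]
opening: 0.0222
grip_force: 0.0
time: 6.98
tool_pos: [0.647, 0.0292, 0.147]
tool_rot: [3.142, 0.0, 1.61]
contact_force: [0.8, 0.3, -0.0]
opening: 0.023
grip_force: 0.2
time: 7.4
tool_pos: [0.6569, 0.0296, 0.1442]
tool_rot: [-3.142, 0.0, 1.61]
contact_force: [0.4, -0.7, -1.1]
opening: 0.0237
grip_force: 0.4
time: 7.57
tool_pos: [0.6568, 0.0295, 0.1443]
tool_rot: [3.142, 0.0, 1.61]
contact_force: [0.2, 0.8, -0.1]
opening: 0.0232
grip_force: 0.4
```

```bash
python3 -m jog '[[[-0.49,0,0.001,0.0003,0],[-0.49,0,0.002,0.0007,0],[-0.49,0,0.003,0.001,0],[-0.49,0,0.003,0.001,0]]]'
python3 -m jog '[[[-0.49,0,0.001,0.0004,0],[-0.49,0,0.002,0.0008,0],[-0.49,0,0.003,0.0011,0],[-0.49,0,0.003,0.0011,0]]]'
python3 -m jog '[[[-0.49,0,0.001,0.0004,0],[-0.49,0,0.002,0.0008,0],[-0.49,0,0.003,0.0011,0],[-0.49,0,0.003,0.0011,0]]]'
```

```text
time: 7.9
tool_pos: [0.6599, 0.0297, 0.1432]
tool_rot: [3.141, 0.0, 1.61]
contact_force: [0.6, -0.2, -0.1]
opening: 0.0233
grip_force: 0.4
time: 8.23
tool_pos: [0.6627, 0.0298, 0.1421]
tool_rot: [-3.141, 0.0, 1.61]
contact_force: [0.3, -0.2, -1.1]
opening: 0.0239
grip_force: 0.0
time: 8.57
tool_pos: [0.6642, 0.0298, 0.1414]
tool_rot: [-3.138, 0.0, 1.61]
contact_force: [-7.2, -0.8, 7.1]
opening: 0.0237
grip_force: 3.8
```

```bash
python3 -m jog '[[[-0.47,0,-0.001,0,0],[-0.42,0,-0.001,-0.001,0],[-0.4,0,-0.001,-0.002,0],[-0.4,0,-0.001,-0.002,0]]]'
python3 -m jog '[[[-0.4,0,-0.0005,-0.005,0],[-0.4,0,-0.0005,-0.015,0],[-0.4,0,-0.0005,-0.03,0],[-0.4,0,-0.0005,-0.06,0],[-0.4,0,-0.0005,-0.1,0]]]'
python3 -m jog '[[[0,0,-0.15,-0.03,-0.6],[0,0,-0.15,-0.03,-0.6],[0,0,-0.15,-0.03,-0.6],[0,0,-0.15,-0.03,-0.6],[0,0,-0.15,-0.03,-0.6]]]'
```

```text
time: 8.9
tool_pos: [0.665, 0.0299, 0.1433]
tool_rot: [3.141, 0.0, 1.61]
contact_force: [-0.4, 0.5, 0.4]
opening: 0.0269
grip_force: 0.2
time: 9.32
tool_pos: [0.6631, 0.0299, 0.2422]
tool_rot: [-3.137, -0.001, 1.61]
contact_force: [1.1, 0.2, 0.0]
opening: 0.0275
grip_force: 0.0
time: 9.73
tool_pos: [0.5105, 0.0242, 0.2763]
tool_rot: [3.14, 0.002, 2.217]
contact_force: [2.8, 0.8, 0.5]
opening: 0.0455
grip_force: 0.0
```

```bash
python3 -m jog '[[[0,0.143,0.043,0,0],[0,0.143,0.043,0,0],[0,0.143,0.043,0,0],[0,0.143,0.043,0,0]]]' >/dev/null
python3 -m jog '[[[0,0.143,0.043,0.05,-0.6],[0,0.143,0.043,0.05,-0.6],[0,0.143,0.043,0.05,-0.6],[0,0.143,0.043,0.05,-0.6],[0,0.143,0.043,0.05,-0.6]]]' >/dev/null
python3 -m jog '[[[0,0,0,0.1,-0.37],[0,0,0,0.1,-0.37],[0,0,0,0.1,-0.37],[0,0,0,0.1,-0.37],[0,0,0,0.1,-0.37]]]'
python3 - <<'E'
from h import *
t=cv2.imread("pics/top0.png")
print(at("top",(228.5,235.8),.043),robot.observe()["tool_pos"])
im=robot.read_camera("top")[:,:,::-1];im2=robot.read_camera("side")[:,:,::-1]
cv2.imwrite("pics/c5.png",np.vstack([crop(im,190,120,190,125,4)[:,:760],np.zeros((1,760,3),np.uint8)])); 
a=crop(im,200,125,130,120,3);b=crop(im2,240,150,130,150,4)
cv2.imwrite("pics/c5.png",np.hstack([np.pad(crop(im,195,120,190,140,2),((0,320),(0,0),(0,0)))[:600],np.pad(b[:600,:410],((0,0),(0,0),(0,0)))]))
E
```

```text
time: 10.9
tool_pos: [0.4131, 0.305, 0.1237]
tool_rot: [3.142, 0.0, -3.107]
contact_force: [0.4, -0.0, 0.3]
opening: 0.0461
grip_force: 0.0
[0.40821405 0.3006437  0.043     ] [0.41306403 0.30504654 0.12365999]
```

View pics/c5.png

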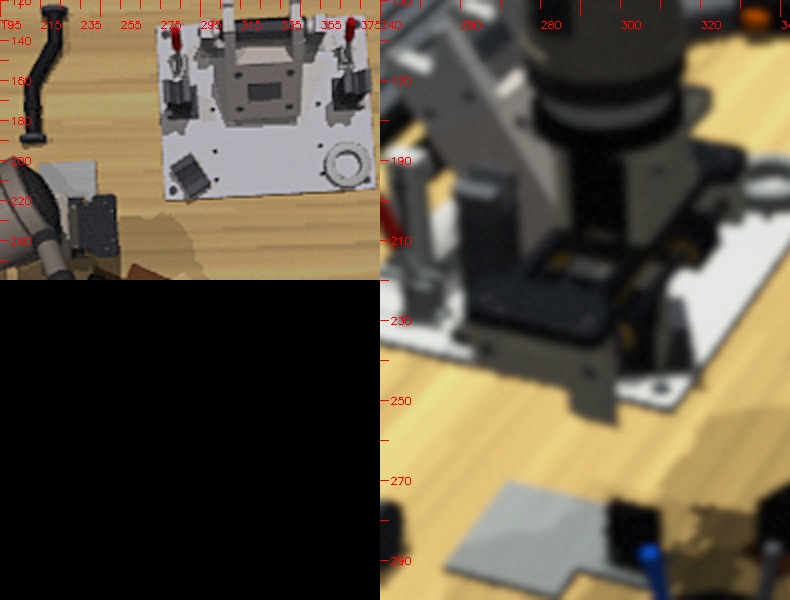

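```bash
python3 -m jog '[[[0,0.005,-0.003,0.03,-0.014],[0,0.005,-0.003,0.06,-0.014],[0,0.005,-0.003,0.08,-0.014],[0,0.005,-0.003,0.096,-0.014],[0,0.005,-0.003,0.106,-0.014]]]'
python3 -m jog '[[[-0.5,0,0,0,0],[-0.5,0,0,0,0],[-0.55,0,0,0,0],[-0.6,0,0,0,0],[-0.65,0,0,0,0]]]' 30
python3 -m jog '[[[-0.75,0,0,0,0],[-0.85,0,0,0,0],[-0.9,0,0,0,0],[-0.95,0,0,0,0],[-0.95,0,0,0,0]]]' 30
```

```text
time: 11.42
tool_pos: [0.4088, 0.302, 0.0174]
tool_rot: [3.141, 0.002, -3.092]
contact_force: [-0.9, -0.3, 0.3]
opening: 0.0459
grip_force: 0.0
time: 11.83
tool_pos: [0.4085, 0.302, 0.0182]
tool_rot: [3.141, 0.002, -3.089]
contact_force: [-0.9, 2.1, 1.1]
opening: 0.0179
grip_force: 0.9
time: 12.25
tool_pos: [0.4084, 0.3021, 0.0179]
tool_rot: [3.141, 0.002, -3.089]
contact_force: [-0.5, 1.1, 6.1]
opening: 0.0117
grip_force: 29.9
```

```bash
python3 -m jog '[[[-0.95,0,0,-0.01,0],[-0.95,0,0,-0.04,0],[-0.95,0,0,-0.06,0],[-0.95,0,0,-0.06,0]]]'
python3 -m jog '[[[-0.95,0.0072,-0.138,0,0],[-0.95,0.0072,-0.138,0,0],[-0.95,0.0072,-0.138,0,0],[-0.95,0.0072,-0.138,0,0]]]' >/dev/null
python3 -m jog '[[[-0.95,0.0072,-0.138,0,0.007],[-0.95,0.0072,-0.138,0,0.007],[-0.95,0.0072,-0.138,0,0.007],[-0.95,0.0072,-0.138,0,0.007],[-0.95,0.0072,-0.138,0,0.007]]]'
python3 - <<'E'
from h import *
im=robot.read_camera("top")[:,:,::-1];im2=robot.read_camera("side")[:,:,::-1]
print(robot.observe()["tool_pos"],robot.observe()["tool_rot"])
cv2.imwrite("pics/top6.png",im);cv2.imwrite("pics/side6.png",im2)
cv2.imwrite("pics/c6.png",np.hstack([crop(im,270,125,110,150,4)[:600],crop(im2,255,145,85,150,4)[:600]]))
E
```

```text
time: 12.58
tool_pos: [0.4095, 0.3025, 0.0808]
tool_rot: [3.139, 0.005, -3.089]
contact_force: [1.2, 0.2, -3.0]
opening: 0.0116
grip_force: 30.0
time: 13.33
tool_pos: [0.4073, 0.0223, 0.0766]
tool_rot: [-3.141, -0.002, -3.101]
contact_force: [0.1, -1.2, -2.8]
opening: 0.0118
grip_force: 30.0
[0.40722877 0.02495299 0.07660865] [ 3.14124341e+00 -1.61911405e-03 -3.09824859e+00]
```

View pics/c6.png

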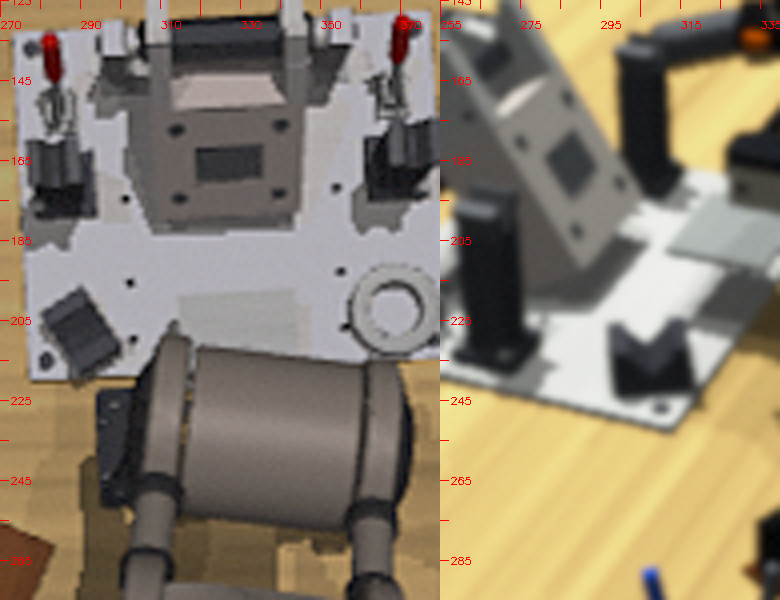

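Run:
```python
from h import *
np.set_printoptions(precision=4,suppress=True)
for a,z in[([(314.75,199.25),(343.75,197.5)],.0636),([(308.25,183.6),(344.75,182)],.040)]:
    l,r=[at("top",p,z) for p in a];d=l-r;print(l,r,(l+r)/2,np.linalg.norm(d),np.degrees(np.arctan2(-d[0],d[1])))
print(robot.observe()["tool_pos"],robot.observe()["tool_rot"])
```

```text
[0.5028 0.0628 0.0636] [ 0.5062 -0.016   0.0636] [0.5045 0.0234 0.0636] 0.0788966944228672 2.459433097711172
[0.5485 0.08   0.04  ] [ 0.5513 -0.0213  0.04  ] [0.5499 0.0293 0.04  ] 0.10139845143503881 1.5391566053959458
[0.4072 0.025  0.0766] [ 3.1412 -0.0016 -3.0982]
```

Run:
```python
from h import *
np.set_printoptions(precision=4,suppress=True)
im=cv2.imread("pics/top6.png")
for c in(314,320,327,334,340):print(c,[tuple(im[r,c]) and int(im[r,c].sum()) for r in range(168,190)])
for r in(172,176,179,182,184):print(r,[int(x) for x in im[r,303:313].sum(1)],[int(x) for x in im[r,340:350].sum(1)])
for th in(30,32,34):
    t=np.radians(th);P=[(.6145-.06*np.cos(t)-.04*(y-.03),y,.008+.06*np.sin(t)) for y in(.08,.03,-.02)];print(th,proj("top",P).tolist())
```

```text
314 [295, 299, 298, 306, 285, 192, 103, 154, 269, 300, 293, 281, 237, 236, 246, 393, 562, 538, 530, 531, 532, 529]
320 [151, 162, 219, 267, 298, 297, 293, 294, 294, 296, 293, 247, 243, 262, 323, 387, 565, 535, 529, 535, 535, 534]
327 [162, 162, 251, 308, 297, 294, 296, 290, 289, 297, 276, 218, 239, 249, 406, 568, 541, 534, 534, 538, 526, 532]
334 [137, 218, 302, 295, 298, 295, 293, 300, 303, 284, 280, 247, 233, 246, 399, 562, 540, 533, 532, 530, 536, 533]
340 [297, 295, 301, 284, 165, 114, 210, 318, 298, 281, 243, 246, 271, 331, 399, 554, 537, 528, 533, 532, 529, 536]
172 [361, 321, 318, 284, 283, 284, 300, 294, 294, 306] [165, 231, 295, 293, 270, 407, 536, 524, 514, 512]
176 [559, 496, 357, 293, 272, 280, 291, 292, 299, 304] [298, 300, 292, 284, 291, 435, 543, 520, 525, 539]
179 [541, 540, 495, 354, 291, 272, 289, 294, 290, 267] [246, 233, 214, 398, 558, 532, 521, 524, 533, 537]
182 [529, 527, 541, 559, 477, 296, 308, 312, 326, 289] [399, 386, 381, 457, 543, 533, 527, 533, 535, 535]
184 [538, 534, 532, 536, 545, 553, 556, 559, 558, 563] [537, 540, 543, 538, 539, 530, 531, 538, 533, 537]
30 [[308.1946767518527, 179.3899685388911], [326.16298601493975, 178.36991601617703], [344.1116646980888, 177.35065147992663]]
32 [[308.1786501148314, 178.9233835425975], [326.1719213849228, 177.90217373477748], [344.1455085843236, 176.8817475042465]]
34 [[308.16241603155385, 178.43505002438306], [326.1800907228482, 177.412727444724], [344.17802900848613, 176.39118364608436]]
```

```bash
python3 -m jog '[[[-0.95,-0.023,-0.0005,0.01,0.003],[-0.95,-0.023,-0.0005,0.025,0.003],[-0.95,-0.023,-0.0005,0.038,0.003],[-0.95,-0.023,-0.0005,0.046,0.003],[-0.95,-0.023,-0.0005,0.0485,0.003]]]'
python3 -m jog '[[[-0.95,0,0,0,0],[-0.95,0,0,0,0]]]'
```

```text
time: 13.85
tool_pos: [0.4296, 0.027, 0.0272]
tool_rot: [3.141, -0.003, -3.097]
contact_force: [-0.2, -0.6, -2.3]
opening: 0.0121
grip_force: 30.0
time: 14.02
tool_pos: [0.4309, 0.0263, 0.0288]
tool_rot: [-3.142, 0.0, -3.098]
contact_force: [0.5, 0.2, -2.2]
opening: 0.0121
grip_force: 30.0
```

```bash
python3 -m jog '[[[-0.95,-0.014,0,0.001,0],[-0.95,-0.028,-0.0005,0.0018,0],[-0.95,-0.042,-0.0007,0.0018,0],[-0.95,-0.052,-0.001,0.0018,0],[-0.95,-0.06,-0.001,0.0018,0]]]'
python3 -m jog '[[[-0.95,-0.004,0,0,0],[-0.95,-0.008,0,0,0],[-0.95,-0.008,0,0,0],[-0.95,-0.008,0,0,0]]]'
python3 -m jog '[[[-0.95,0,0,0.0003,0],[-0.95,0,0,0.0006,0],[-0.95,0,0,0.0009,0],[-0.95,0,0,0.0009,0]]]'
```

```text
time: 14.43
tool_pos: [0.4923, 0.0274, 0.0276]
tool_rot: [-3.141, 0.002, -3.099]
contact_force: [-0.5, -0.8, -1.6]
opening: 0.0116
grip_force: 30.0
time: 14.77
tool_pos: [0.4985, 0.0277, 0.0268]
tool_rot: [-3.142, -0.0, -3.099]
contact_force: [-0.2, -0.0, -2.7]
opening: 0.0118
grip_force: 30.0
time: 15.1
tool_pos: [0.4984, 0.0277, 0.026]
tool_rot: [-3.142, -0.001, -3.099]
contact_force: [-2.0, -0.3, 1.5]
opening: 0.0117
grip_force: 30.0
```

Run:
```python
from h import *
im=robot.read_camera("top")[:,:,::-1];im2=robot.read_camera("side")[:,:,::-1]
cv2.imwrite("pics/top7.png",im);cv2.imwrite("pics/side7.png",im2)
cv2.imwrite("pics/c7.png",np.hstack([crop(im,290,150,70,100,5)[:500],crop(im2,250,165,90,100,5)[:500]]))
```

```text
(no output)
```

View pics/c7.png

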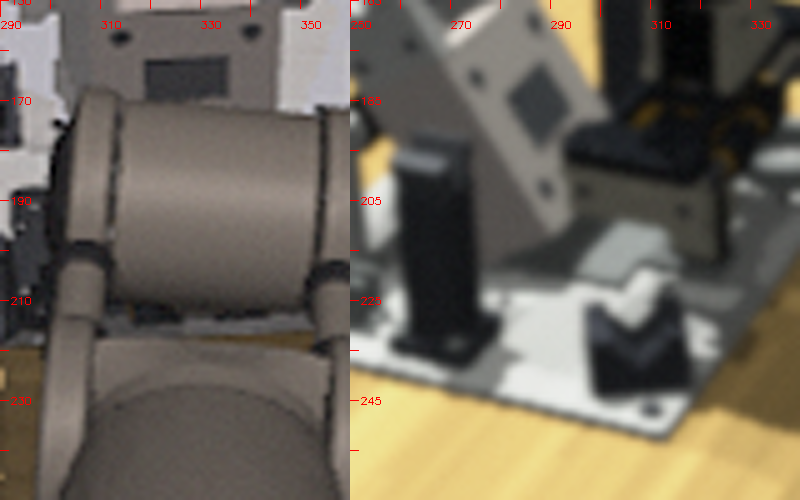

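Run:
```python
from h import *
np.set_printoptions(precision=2,suppress=True)
im=cv2.imread("pics/side7.png")
def sp(a,b,z=.013): # spacer local->world
    t=np.radians(2.44);return (.4984+a*np.cos(t)-b*np.sin(t),.0277+a*np.sin(t)+b*np.cos(t),z)
print("pred blade TL, mid, LL:",proj("side",[sp(.029,.04),sp(.05,.04),sp(.099,.04)]))
t=np.radians(2.4)
print("pred tower FL corner, FR:",proj("side",[(.6145-.0509-.05*t,.0805,.040),(.6145-.0509+.05*t,-.0195,.040)]))
g=im.sum(2)
for c in(296,298,300,302,304):print(c,[int(x) for x in g[205:230,c]])
print("tower corner area");
for r in range(204,218,2):print(r,[int(x) for x in g[r,278:300]])
```

```text
pred blade TL, mid, LL: [[304.14 220.85]
 [296.96 219.32]
 [280.47 215.82]]
pred tower FL corner, FR: [[289.63 211.56]
 [305.11 193.64]]
296 [196, 198, 189, 159, 150, 142, 143, 150, 157, 177, 221, 277, 336, 386, 385, 348, 448, 596, 649, 632, 583, 530, 496, 493, 495]
298 [197, 200, 185, 168, 150, 149, 158, 185, 238, 317, 398, 456, 474, 478, 448, 395, 422, 550, 625, 595, 473, 327, 247, 243, 254]
300 [208, 203, 198, 184, 185, 194, 245, 324, 405, 465, 487, 495, 493, 487, 476, 421, 368, 468, 594, 598, 478, 338, 239, 212, 218]
302 [210, 207, 204, 220, 261, 328, 413, 460, 486, 492, 492, 491, 499, 493, 481, 438, 373, 432, 569, 634, 626, 579, 470, 310, 187]
304 [204, 203, 220, 261, 354, 445, 486, 497, 498, 494, 493, 493, 497, 488, 458, 407, 369, 415, 526, 618, 627, 604, 549, 466, 326]
tower corner area
204 [242, 240, 243, 235, 242, 244, 269, 315, 355, 360, 321, 294, 330, 368, 370, 310, 232, 185, 165, 170, 185, 199]
206 [239, 238, 240, 239, 243, 244, 243, 262, 305, 354, 381, 395, 397, 400, 385, 333, 263, 220, 198, 199, 200, 206]
208 [239, 241, 237, 237, 243, 232, 240, 242, 259, 303, 353, 380, 397, 401, 386, 337, 260, 196, 159, 165, 168, 174]
210 [241, 238, 244, 241, 247, 239, 240, 246, 244, 248, 276, 323, 357, 344, 295, 230, 168, 147, 142, 139, 149, 164]
212 [238, 239, 241, 240, 239, 242, 238, 238, 234, 232, 230, 228, 225, 204, 174, 148, 147, 143, 150, 162, 185, 235]
214 [238, 241, 233, 231, 229, 223, 212, 201, 195, 175, 167, 148, 147, 144, 147, 144, 152, 158, 177, 236, 317, 404]
216 [232, 223, 205, 186, 171, 162, 156, 149, 142, 140, 140, 137, 138, 144, 142, 150, 164, 196, 277, 379, 456, 487]
```

Side view: the blade's left edge (298,219.5) and the tower's front corner (290,211.7) match the predictions to within about 1 mm, so the spacer is centred. I'll slide it the rest of the way by feel.

```bash
python3 -m jog '[[[-0.95,-0.0015,0,-0.0003,0],[-0.95,-0.003,0,-0.0003,0],[-0.95,-0.0045,0,-0.0003,0],[-0.95,-0.0055,0,-0.0003,0],[-0.95,-0.0055,0,-0.0003,0]]]'
python3 -m jog '[[[-0.95,-0.0005,0,0,0],[-0.95,-0.001,0,0,0],[-0.95,-0.001,0,0,0]]]'
python3 -m jog '[[[-0.95,-0.0005,0,0,0],[-0.95,-0.001,0,0,0],[-0.95,-0.001,0,0,0]]]'
```

```text
time: 15.62
tool_pos: [0.5046, 0.0279, 0.0261]
tool_rot: [-3.142, 0.0, -3.099]
contact_force: [-0.8, 0.2, -0.6]
opening: 0.0118
grip_force: 30.0
time: 15.87
tool_pos: [0.5047, 0.028, 0.0262]
tool_rot: [3.142, -0.002, -3.099]
contact_force: [-4.7, -0.5, 2.5]
opening: 0.0116
grip_force: 30.0
time: 16.12
tool_pos: [0.5048, 0.0281, 0.0261]
tool_rot: [3.141, -0.003, -3.099]
contact_force: [-8.9, -0.9, 5.6]
opening: 0.0119
grip_force: 30.0
```

```bash
python3 -m jog '[[[-0.95,0.0015,0,0,0],[-0.95,0.0018,0,0,0],[-0.95,0.0018,0,0,0]]]'
python3 -m jog '[[[-0.7,0,0,0,0],[-0.5,0,0,0,0],[-0.3,0,0,0,0],[-0.2,0,0,0,0],[-0.2,0,0,0,0]]]'
python3 -m jog '[[[-0.2,0,0,-0.02,0],[-0.2,0,0,-0.05,0],[-0.2,0,0,-0.09,0],[-0.2,0,0,-0.13,0],[-0.2,0,0,-0.17,0]]]'
python3 -m jog '[[[-0.2,0,0,-0.045,0.6],[-0.2,0,0,-0.045,0.6],[-0.2,0,0,-0.045,0.6],[-0.2,0,0,-0.045,0.6],[-0.2,0,0,-0.045,0.6]]]'
python3 -m jog '[[[-0.2,0,0,0,0.6],[-0.2,0,0,0,0.6],[-0.2,0,0,0,0.6],[-0.2,0,0,0,0.6],[-0.2,0,0,0,0.6]]]'
python3 -m jog '[[[-0.3,0,0,0,0.35],[-0.39,0,0,0,0.35],[-0.39,0,0,0,0.35],[-0.39,0,0,0,0.35],[-0.39,0,0,0,0.35]]]'
```

```text
time: 16.37
tool_pos: [0.5047, 0.0279, 0.0261]
tool_rot: [-3.142, 0.0, -3.099]
contact_force: [-2.1, 0.2, -0.6]
opening: 0.0118
grip_force: 30.0
time: 16.78
tool_pos: [0.5049, 0.0279, 0.0263]
tool_rot: [-3.141, 0.001, -3.099]
contact_force: [-0.5, -0.1, 0.2]
opening: 0.0347
grip_force: 0.0
time: 17.2
tool_pos: [0.5042, 0.028, 0.198]
tool_rot: [-3.142, -0.0, -3.099]
contact_force: [2.1, 0.2, -0.9]
opening: 0.0369
grip_force: 0.0
time: 17.62
tool_pos: [0.5046, 0.0279, 0.2416]
tool_rot: [3.141, 0.001, 2.578]
contact_force: [0.3, 0.4, -0.0]
opening: 0.0366
grip_force: 0.0
time: 18.03
tool_pos: [0.5045, 0.0279, 0.2412]
tool_rot: [3.142, 0.0, 1.978]
contact_force: [-0.6, 0.3, 0.3]
opening: 0.0366
grip_force: 0.0
time: 18.45
tool_pos: [0.5045, 0.0279, 0.2412]
tool_rot: [3.141, 0.0, 1.637]
contact_force: [0.4, 0.1, 0.3]
opening: 0.0283
grip_force: 0.0
```

```bash
python3 -m jog '[[[-0.39,-0.0085,0.159,0,0.027],[-0.39,-0.0085,0.159,0,0.027],[-0.39,-0.0085,0.159,0,0.027],[-0.39,-0.0085,0.159,0,0.027],[-0.39,-0.0085,0.159,0,0.027]]]'
python3 -m jog '[[[-0.39,0,0,0.03,0],[-0.39,0,0,0.05,0],[-0.39,0,0,0.05,0]]]'
```

```text
time: 18.87
tool_pos: [0.6683, 0.0291, 0.2379]
tool_rot: [-3.141, -0.0, 1.61]
contact_force: [-1.0, 0.5, -1.4]
opening: 0.0284
grip_force: 0.0
time: 19.12
tool_pos: [0.6614, 0.0296, 0.1859]
tool_rot: [-3.132, -0.001, 1.61]
contact_force: [0.1, -0.8, -0.3]
opening: 0.028
grip_force: 0.0
```

```bash
python3 -m jog '[[[-0.39,0,0.0005,0,0],[-0.39,0,0.0005,0.0,0],[-0.39,0,0.0005,0,0]]]'
```

```text
time: 19.37
tool_pos: [0.6651, 0.0294, 0.1934]
tool_rot: [3.138, 0.0, 1.608]
contact_force: [-0.5, -0.1, -0.4]
opening: 0.028
grip_force: 0.0
```

```bash
python3 -m jog '[[[-0.39,0,-0.0005,0.012,0],[-0.39,0,-0.0005,0.024,0],[-0.39,0,-0.0005,0.036,0],[-0.39,0,-0.0005,0.045,0],[-0.39,0,-0.0005,0.051,0]]]'
python3 -m jog '[[[-0.43,0,0,0,0],[-0.47,0,0,0,0],[-0.48,0,0,0,0],[-0.485,0,0,0,0]]]' 5
python3 -m jog '[[[-0.49,0,0,0,0],[-0.49,0,0,0,0]]]' 5
```

```text
time: 19.78
tool_pos: [0.6639, 0.0294, 0.1404]
tool_rot: [3.141, 0.0, 1.607]
contact_force: [-0.2, -0.4, -0.4]
opening: 0.028
grip_force: 0.0
time: 20.12
tool_pos: [0.6635, 0.0294, 0.1407]
tool_rot: [-3.141, 0.0, 1.607]
contact_force: [-2.7, -1.3, 0.3]
opening: 0.0236
grip_force: 1.5
time: 20.28
tool_pos: [0.6634, 0.0295, 0.1405]
tool_rot: [-3.141, 0.0, 1.607]
contact_force: [-4.0, -0.6, 1.6]
opening: 0.0237
grip_force: 2.2
```

```bash
python3 -m jog '[[[-0.49,0,-0.002,-0.0008,0],[-0.49,0,-0.0045,-0.0018,0],[-0.49,0,-0.007,-0.003,0],[-0.495,0,-0.0095,-0.004,0],[-0.5,0,-0.0125,-0.005,0]]]'
python3 -m jog '[[[-0.5,0,-0.0025,-0.0008,0],[-0.505,0,-0.005,-0.0016,0],[-0.51,0,-0.0075,-0.0024,0],[-0.515,0,-0.010,-0.0032,0],[-0.515,0,-0.0125,-0.004,0]]]'
python3 -m jog '[[[-0.515,0,0,0,0]]]'
```

```text
time: 20.7
tool_pos: [0.6518, 0.0291, 0.1459]
tool_rot: [3.139, 0.0, 1.607]
contact_force: [2.2, 1.8, 1.2]
opening: 0.023
grip_force: 1.0
time: 21.12
tool_pos: [0.6384, 0.0285, 0.1492]
tool_rot: [-3.141, 0.0, 1.607]
contact_force: [0.5, 0.3, 1.2]
opening: 0.0225
grip_force: 0.5
time: 21.2
tool_pos: [0.6381, 0.0285, 0.1492]
tool_rot: [-3.141, 0.0, 1.607]
contact_force: [0.1, -0.2, -0.1]
opening: 0.0224
grip_force: 0.3
```

```bash
python3 -m jog '[[[-0.52,0,-0.0025,-0.0005,0],[-0.525,0,-0.005,-0.001,0],[-0.53,0,-0.0075,-0.0015,0],[-0.535,0,-0.010,-0.002,0],[-0.54,0,-0.0125,-0.0025,0]]]'
python3 -m jog '[[[-0.54,0,-0.002,-0.0003,0],[-0.545,0,-0.0045,-0.0006,0],[-0.55,0,-0.007,-0.0009,0],[-0.555,0,-0.0095,-0.0012,0],[-0.56,0,-0.012,-0.0013,0]]]'
python3 -m jog '[[[-0.56,0,0,0,0],[-0.56,0,0,0,0]]]'
python3 - <<'E'
from h import *
im=robot.read_camera("side")[:,:,::-1];cv2.imwrite("pics/side8.png",im)
cv2.imwrite("pics/c8.png",crop(im,240,130,110,120,5)[:600])
E
```

```text
time: 21.62
tool_pos: [0.6259, 0.0281, 0.1516]
tool_rot: [-3.141, 0.0, 1.607]
contact_force: [-0.3, 0.3, 1.6]
opening: 0.0213
grip_force: 0.2
time: 22.03
tool_pos: [0.6139, 0.0277, 0.153]
tool_rot: [-3.141, 0.0, 1.607]
contact_force: [-0.1, -0.4, -0.9]
opening: 0.0203
grip_force: 0.1
time: 22.2
tool_pos: [0.6142, 0.0277, 0.153]
tool_rot: [-3.141, 0.0, 1.607]
contact_force: [0.2, 0.4, -0.3]
opening: 0.0201
grip_force: 0.1
```

View pics/c8.png

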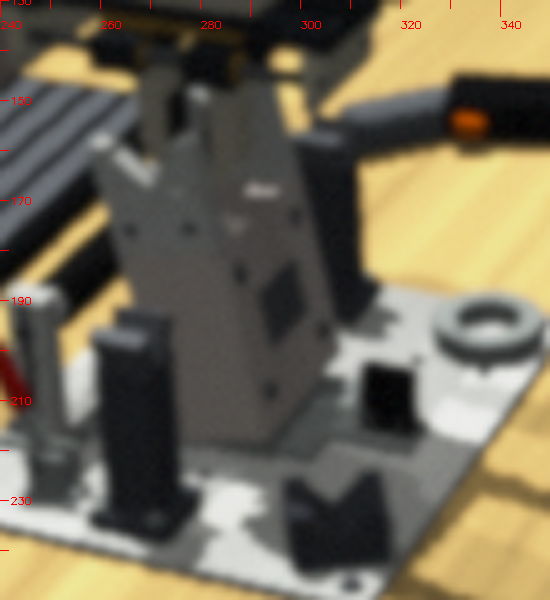

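The side view shows the tower held at about 11° of lean, coming down onto the blade, with the fin at (317,209). I'll keep lowering slowly.

```bash
python3 -m jog '[[[-0.56,0,-0.002,0,0],[-0.565,0,-0.004,0,0],[-0.57,0,-0.006,0,0],[-0.575,0,-0.008,0,0],[-0.58,0,-0.010,0,0]]]'
python3 -m jog '[[[-0.585,0,-0.0015,0,0],[-0.585,0,-0.003,0.0001,0],[-0.59,0,-0.0045,0.0003,0],[-0.595,0,-0.006,0.0004,0],[-0.595,0,-0.0075,0.0005,0]]]'
python3 -m jog '[[[-0.6,0,-0.001,0,0],[-0.6,0,-0.002,0.0001,0],[-0.605,0,-0.003,0.0002,0],[-0.605,0,-0.004,0.0003,0],[-0.605,0,-0.005,0.0004,0]]]'
python3 -m jog '[[[-0.605,0,0,0,0],[-0.605,0,0,0,0]]]'
```

```text
time: 22.67
tool_pos: [0.604, 0.0273, 0.1529]
tool_rot: [-3.141, 0.0, 1.607]
contact_force: [-0.8, -0.6, -1.1]
opening: 0.0194
grip_force: 0.3
time: 23.08
tool_pos: [0.5966, 0.0271, 0.1524]
tool_rot: [-3.141, 0.0, 1.607]
contact_force: [-2.0, -0.7, -0.8]
opening: 0.0186
grip_force: 0.4
time: 23.5
tool_pos: [0.5917, 0.0268, 0.152]
tool_rot: [-3.141, 0.0, 1.607]
contact_force: [-1.1, -0.3, -0.3]
opening: 0.0182
grip_force: 0.5
time: 23.67
tool_pos: [0.5918, 0.0269, 0.1521]
tool_rot: [-3.142, 0.0, 1.607]
contact_force: [-1.0, -0.7, -0.6]
opening: 0.018
grip_force: 0.5
```

```bash
python3 -m jog '[[[-0.605,0,-0.0007,0,0],[-0.605,0,-0.0014,0,0],[-0.605,0,-0.0021,0,0],[-0.605,0,-0.0028,0,0],[-0.605,0,-0.0028,0,0]]]'
python3 -m jog '[[[-0.605,0,-0.0005,0,0],[-0.605,0,-0.001,0,0],[-0.605,0,-0.0015,0,0],[-0.605,0,-0.0015,0,0]]]'
python3 -m jog '[[[-0.605,0,-0.0005,0,0],[-0.605,0,-0.001,0,0],[-0.605,0,-0.0015,0,0],[-0.605,0,-0.0015,0,0]]]'
```

```text
time: 24.08
tool_pos: [0.5889, 0.0268, 0.1521]
tool_rot: [-3.141, 0.0, 1.607]
contact_force: [-0.4, 0.7, -1.1]
opening: 0.0181
grip_force: 0.5
time: 24.42
tool_pos: [0.5875, 0.0267, 0.1521]
tool_rot: [-3.142, 0.0, 1.607]
contact_force: [-1.2, -0.6, -1.6]
opening: 0.0184
grip_force: 0.6
time: 24.75
tool_pos: [0.5864, 0.0267, 0.1524]
tool_rot: [3.141, 0.0, 1.607]
contact_force: [0.3, 0.4, -0.3]
opening: 0.0179
grip_force: 0.0
```

Grip force fell to zero at x=.586, the predicted upright spot. I'll release and withdraw.

```bash
python3 -m jog '[[[-0.55,0,0,0,0],[-0.4,0,0,0,0],[-0.3,0,0,0,0],[-0.2,0,0,0,0],[-0.2,0,0,0,0]]]'
python3 -m jog '[[[-0.2,0,0,-0.01,0],[-0.2,0,0,-0.03,0],[-0.2,0,0,-0.06,0],[-0.2,0,0,-0.095,0],[-0.2,0,0,-0.13,0]]]'
python3 -m jog '[[[-0.2,0,-0.2,0,0],[-0.2,0,-0.2,0,0],[-0.2,0,-0.2,0,0],[-0.2,0,-0.2,0,0],[-0.2,0,-0.2,0,0]]]'
python3 -m jog '[[[-0.2,-0.2,0,0,0],[-0.2,-0.2,0,0,0],[-0.2,-0.2,0,0,0],[-0.2,-0.2,0,0,0],[-0.2,-0.2,0,0,0]]]'
python3 - <<'E'
from h import *
np.set_printoptions(precision=2,suppress=True)
im=robot.read_camera("side")[:,:,::-1];cv2.imwrite("pics/side9.png",im);t=robot.read_camera("top")[:,:,::-1];cv2.imwrite("pics/top9.png",t)
s0=cv2.imread("pics/side0.png");t0=cv2.imread("pics/top0.png");g=lambda a:cv2.cvtColor(a,6).astype(float)
def m(a,b,x,y,w,h,pad=8):
    tp=a[y:y+h,x:x+w];sr=b[y-pad:y+h+pad,x-pad:x+w+pad]
    r=cv2.matchTemplate(sr,tp,cv2.TM_CCOEFF_NORMED);_,v,_,l=cv2.minMaxLoc(r);return l[0]-pad,l[1]-pad,round(v,3)
print("side tower upper left",m(s0,im,270,158,36,25),"lower",m(s0,im,276,192,34,26),"expected shift for +5mm:",proj("side",[(.584,.03,.148),(.585,.03,.153)]))
print("top tower",m(t0,t,306,150,45,26),"post",m(t0,t,277,158,18,20),"vblock",m(t0,t,278,195,24,24),"ring",m(t0,t,355,188,27,27),"fork",m(t0,t,434,200,30,45),"tube",m(t0,t,203,120,28,74))
# blade & fin in top
def P(u,v,z=.013):
    a=np.radians(2.44);return(.5047+u*np.cos(a)-v*np.sin(a),.0279-.003+u*np.sin(a)+v*np.cos(a),z)
print("pred blade trailing L,R + fin top",proj("top",[P(.029,.04),P(.029,-.04),P(0,0,.051)]))
for r in(185,188,191):print(r,[int(x) for x in t[r,305:352].sum(1)])
for c in(316,340):print(c,[int(x) for x in t[165:205,c].sum(1)])
E
```

```text
time: 25.17
tool_pos: [0.5861, 0.0267, 0.1521]
tool_rot: [3.142, 0.0, 1.607]
contact_force: [-0.1, -0.3, -0.2]
opening: 0.0361
grip_force: 0.0
time: 25.58
tool_pos: [0.5856, 0.0267, 0.2841]
tool_rot: [-3.141, 0.0, 1.607]
contact_force: [-0.1, 0.2, -0.4]
opening: 0.0369
grip_force: 0.0
time: 26.0
tool_pos: [0.3833, 0.0196, 0.2826]
tool_rot: [3.141, 0.0, 1.607]
contact_force: [-0.1, -0.1, 1.2]
opening: 0.0364
grip_force: 0.0
time: 26.42
tool_pos: [0.3931, -0.1832, 0.2833]
tool_rot: [3.14, 0.002, 1.606]
contact_force: [0.8, -0.4, 0.3]
opening: 0.0371
grip_force: 0.0
side tower upper left (0, -2, 0.955) lower (0, 0, 0.885) expected shift for +5mm: [[288.97 165.45]
 [288.54 163.68]]
top tower (0, -1, 0.944) post (0, 0, 0.998) vblock (0, 0, 0.999) ring (0, 0, 0.986) fork (-8, -8, 0.139) tube (0, 0, 0.998)
pred blade trailing L,R + fin top [[313.4  190.43]
 [341.58 188.75]
 [328.55 198.69]]
185 [335, 337, 331, 334, 343, 352, 349, 330, 242, 202, 198, 195, 194, 197, 212, 204, 202, 216, 202, 205, 201, 205, 206, 201, 203, 193, 212, 209, 207, 196, 202, 207, 196, 197, 201, 202, 233, 280, 448, 542
[... 225 characters left out ...]
, 564, 567, 556, 546, 549, 551, 548, 551, 554, 559]
191 [339, 343, 335, 346, 337, 344, 346, 341, 352, 350, 354, 354, 352, 356, 354, 357, 339, 296, 265, 273, 267, 271, 271, 269, 260, 261, 251, 272, 323, 352, 350, 346, 347, 350, 326, 459, 577, 558, 555, 548, 557, 551, 548, 547, 543, 546, 548]
316 [238, 246, 221, 92, 227, 242, 239, 221, 327, 525, 503, 504, 487, 288, 102, 168, 159, 156, 177, 211, 195, 223, 281, 278, 257, 262, 354, 335, 315, 406, 578, 554, 553, 546, 552, 546, 552, 543, 551, 550]
340 [236, 175, 122, 205, 226, 287, 263, 345, 449, 236, 269, 295, 158, 106, 181, 153, 135, 216, 223, 214, 202, 217, 267, 235, 236, 367, 459, 436, 476, 580, 566, 560, 552, 549, 554, 553, 546, 545, 541, 554]
```

```bash
python3 -m jog '[[[-0.2,0,0,0,0],[-0.2,0,0,0,0],[-0.2,0,0,0,0],[-0.2,0,0,0,0],[-0.2,0,0,0,0]]]' | head -1
python3 - <<'E'
from h import *
im=robot.read_camera("side")[:,:,::-1];p=cv2.imread("pics/side9.png");print("motion since:",np.abs(im[140:260,220:360].astype(float)-p[140:260,220:360]).mean())
print(robot.hand_in())
E
```

```text
time: 26.93
motion since: 1.0246428571428572
the job is handed in; nothing more can be done
None
```

The job is handed in: by force feel and the final image checks, the tower stands upright on the thin spacer, centred to about 1 mm, with the blade's leading edge an estimated 8–12 mm short of the tower's rear edge; finished at about 27 s.

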